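Pick blue-collared fittings into the order trays

TASK

Pick the order in this sequence: first the straight fitting with the blue collar into the green tray, then the elbow with the blue collar into the white tray, then the tee with the blue collars into the orange tray. Stand each one upright on its foot in the middle of the tray's dark round pad, its whole foot on the pad, and let go of it. Leave the black-collared fittings standing where they are.

Things in the scene. Friction and masses are not known exactly. Their poses are not given: they have to be found in the camera images.
- blue_straight_mid (a point): upright fitting with a blue collar, no arms: steel cylinder 28 mm in diameter above the foot, its top 16 mm the blue collar with a dark hole; 64 mm tall, about 0.2 kg, on a brass hexagon foot (20 mm high, 40 mm over corners). Point: on the upright axis, half-way up, 32 mm above the underside; z up, yaw means nothing.
- blue_elbow_mid (a point): elbow fitting with a blue collar: one side arm only. Steel body 26 by 26 mm above the foot, up to the top; its flat +y and -y sides are free to grip. Along +x runs a round arm 40 mm above the underside, ending 40 mm from the upright axis in a blue collar 26 mm in diameter. 64 mm tall, about 0.2 kg, on a brass hexagon foot (20 mm high, 40 mm over corners). Point: on the upright axis, half-way up, 32 mm above the underside; z up, x along the arm.
- blue_tee_mid (a point): tee fitting with blue collars: two side arms in one line. Steel body 26 by 26 mm above the foot, up to the top; its flat +y and -y sides are free to grip. Along +x and -x runs a round arm 40 mm above the underside, ending 40 mm from the upright axis in a blue collar 26 mm in diameter. 64 mm tall, about 0.2 kg, on a brass hexagon foot (20 mm high, 40 mm over corners). Point: on the upright axis, half-way up, 32 mm above the underside; z up, x along the arms.
- black_straight_mid (a point): not wanted, leave alone: upright fitting with a black collar, no arms: steel cylinder 28 mm in diameter above the foot, its top 16 mm the black collar with a dark hole; 64 mm tall, about 0.2 kg, on a brass hexagon foot (20 mm high, 40 mm over corners). Point: on the upright axis, half-way up, 32 mm above the underside; z up.
- black_tee_mid (a point): not wanted, leave alone: tee fitting with black collars, otherwise the same as the blue tee. 64 mm tall, about 0.2 kg, on a brass hexagon foot (20 mm high, 40 mm over corners). Point: on the upright axis, half-way up, 32 mm above the underside; z up, x along the arms.
- green_tray: green shallow open picking tray, fixed to the bench, 110 by 110 mm outside, rim 22 mm above the bench, walls 3 mm; in its middle lies a dark round pad 64 mm in diameter whose top is 6 mm above the bench. Origin: centre of the tray's underside, on the bench, straight below the middle of the pad; z is up. The tray is empty at the start.
- white_tray: white shallow open picking tray, fixed to the bench, 110 by 110 mm outside, rim 22 mm above the bench, walls 3 mm; in its middle lies a dark round pad 64 mm in diameter whose top is 6 mm above the bench. Origin: centre of the tray's underside, on the bench, straight below the middle of the pad; z is up. The tray is empty at the start.
- orange_tray: orange shallow open picking tray, fixed to the bench, 110 by 110 mm outside, rim 22 mm above the bench, walls 3 mm; in its middle lies a dark round pad 64 mm in diameter whose top is 6 mm above the bench. Origin: centre of the tray's underside, on the bench, straight below the middle of the pad; z is up. The tray is empty at the start.
Mind the look-alikes: they are no part of the job. There is more than one size of the white_tray; the job needs the larger. Of the things that look like the orange_tray, the larger one is meant.

How it is judged (in metres and radians):
On the way, in this order (a step that is already met when the one before it is completed fails the run):
1. the blue straight fitting stands upright in the middle of the pad of the green tray (horizontal distance between blue_straight_mid and green_tray below 0.015 m and z of blue_straight_mid in the frame of green_tray between 0.033 and 0.043 m and angle between blue_straight_mid's own z axis and vertical below 0.12 rad and linear speed of blue_straight below 0.03 m/s), for 0.2 s.
2. the blue elbow stands upright in the middle of the pad of the white tray, after the one before (horizontal distance between blue_elbow_mid and white_tray below 0.015 m and z of blue_elbow_mid in the frame of white_tray between 0.033 and 0.043 m and angle between blue_elbow_mid's own z axis and vertical below 0.12 rad and linear speed of blue_elbow below 0.03 m/s), for 0.2 s.
3. the blue tee stands upright in the middle of the pad of the orange tray, after the one before (horizontal distance between blue_tee_mid and orange_tray below 0.015 m and z of blue_tee_mid in the frame of orange_tray between 0.033 and 0.043 m and angle between blue_tee_mid's own z axis and vertical below 0.12 rad and linear speed of blue_tee below 0.03 m/s), for 0.2 s.
At the end, for the whole second after the job is handed in: The blue straight fitting is in the green tray, the blue elbow in the white tray and the blue tee in the orange tray: each within 15 mm of the middle of the pad, standing on it upright (tilt under 0.12 rad, foot on the pad) and at rest (all of step 1 and all of step 2 and all of step 3); the robot touches nothing.
It fails at once if the black-collared straight fitting is moved by more than 25 mm or knocked over (distance of black_straight_mid from where it was at the start of the episode above 0.025 m or angle between black_straight_mid's own z axis and vertical above 0.5 rad).
It fails at once if the black-collared tee is moved by more than 25 mm or knocked over (distance of black_tee_mid from where it was at the start of the episode above 0.025 m or angle between black_tee_mid's own z axis and vertical above 0.5 rad).
It also fails if it takes over 88 s, if anything falls off the work surface, if the arm or the gripper's body presses on something with over 40 N, if the wrist force passes 120 N, or if a joint passes its speed limit or range.

ROBOT

A 7-joint arm with a two-finger parallel gripper is mounted at the origin on the work surface. World frame = base frame: x ahead of the robot, y to its left, z up, the work surface at z = 0. Lengths are in mm, angles in rad, forces in N, time in s.
With the tool pointing down it reaches from about 350 to 900 mm from the base axis. Payload 7.2 kg.
Tool frame: the origin (TCP) lies midway between the tips of the shut fingers; the grasp point (between the pads) lies 19 mm behind it; z points along the fingers, y is the line along which they close (so a half turn about z gives the same grasp; the last joint's range is limited). The gripper opens to 85 mm and grips with 20 to 120 N. Pads are 22 mm wide; open, the fingers measure 114 mm over their backs; the gripper's body (76 mm by 85 mm) begins 54 mm behind the grasp point. The pads swing forward as they close: fully open they stand 13 mm farther back than shut.
Start: joints at [-1.311, 0.411, -0.013, 1.596, 0.006, 1.134, -0.082], TCP at [201.235, 591.721, 231.297] pointing down, gripper open.
Joint ranges: [-2.95, 2.95], [-0.29, 1.99], [-1.47, 1.44], [0.14, 2.54], [-1.03, 4.17], [0.13, 1.85], [-2.86, 2.86]. Speed limits (rad/s): [2.39, 2.39, 3.01, 3.01, 3.14, 3.14, 3.14].

INTERFACE

Orientations are given as a rotation vector (axis times angle).
In Python, from plant import * gives the robot as it stands.
- The arm moves only by the tool move_arm, never from a script. Its argument "deltas" is a list of rows, each an object with "dp": the shift along the tool's x, y, z in m, a list of three; "spin": the turn about the tool's z in degrees. In form: [{"dp": [dx, dy, dz], "spin": spin}, ...]. A call has 1 to 5 rows; each row is the pose to reach, as a shift and turn from the pose commanded when the call began, along the tool's axes at that moment; what a row does not reach only later rows make up. A row lasts 1/10 s, in which the tool goes at most 50 mm and 8.59 degrees, less where a joint would pass 70% of its speed; a pose out of reach is approached as far as the arm can. A call with a gripper value outside its range is refused whole. "grip" is the finger opening in m, from 0 to 0.0854, set as the call begins (left out, the last holds). The fingers move at their own pace and stop on an object; "newtons" is the grip in N (left out, the last holds). Time passes only in rows, so rows that repeat a pose let the fingers close. It gives the time, the measured TCP pose, the force, the opening and the grip force at its end, in the units of the state.
- sense(): the state, without advancing time (a new reading comes with each control period).
- read_camera(name): name is "scene" or "top" or "wrist"; returns the picture (420x560x3 uint8, red, green, blue); there is no depth.
- get_calibration(name): a dict with "fx", "fy", "cx", "cy" (pixels), "pose" (4x4, takes a point from camera to world coordinates); the wrist camera has in their place "tool_from_camera" (4x4, takes a point from camera to tool coordinates, whose origin is the TCP and whose axes are the flange's). Camera axes: x right, y down, z forward; pixel columns grow to the right and rows downward; lengths in mm; the calibration is good to about 2 mm. The wrist camera is an equidistant fisheye: a pixel r from the principal point sees the ray r / f radians off the axis. A picture is of the moment at which its call begins: read the wrist's pose just before it. get_calibration takes no time and is no camera call.
- job_done(): hands the job in; it is judged then, once.
Trained networks look in the newest picture that a camera, given by its name, has taken for a name from the list of things; names that differ only in an ending like _2 or _b are one class to them, and where a whole thing is asked for, a point or a joint stands for the part that bears it (a point fixed in the world has none). Each returns a list of dicts, best first, with "p" (0 to 1); they miss things now and then, are a little off and sometimes report something else, mostly with a low value. They report only what shows in the picture. A call takes as long as a camera call. They do not tell look-alikes from the thing itself.
- look_for(camera, label): "xy" ([column, row] in pixels, amid what is visible of it).
- masks_of(camera, label): "pixels" (420x560 bool, what is visible of it) and "xy" ([column, row] in pixels, amid what is visible of it).
The state is a dict: "t": time; "joint_positions": joint angles; "qvel": joint speeds; "joint_efforts": joint torques, N m; "tool_pos": TCP position; "eef_rot": TCP orientation; "contact_force": force on the tool from outside, world axes, zero at the start; "torque": the same for the moment, N m; "width": finger opening in mm; "gripper_force": force on a finger pad.
Only numpy, scipy, OpenCV 4.12 (cv2) and the standard library are available. Lean on these libraries where they do the work, as an engineer would, in place of code of your own. Each camera call takes 0.05 s, during which the arm holds its last target. There are 200 camera calls.

## Working session

There is one attempt and no reset: what is moved stays moved. The work goes in short steps, Python scripts to look and compute and a tool call to move; the robot and the scene stay as the last step left them, time stands still between calls to the robot, and variables do not carry over. Pictures are saved under pics/ and viewed, at most 17 in all, crops included, and the job is handed in when it is done.

Besides the shell and the picture viewer there is one more tool, called as name(argument=value, ...), one argument or row to a line, values as JSON. move_arm: Moves the arm, as the interface text tells. Its arguments: {"type":"object","properties":{"deltas":{"type":"array","items":{"type":"object","properties":{"dp":{"type":"array","items":{"type":"number"}},"spin":{"type":"number"}}}},"grip":{"type":"number"},"newtons":{"type":"number"}},"required":["deltas"]}

```bash
mkdir -p pics; ls
python3 - <<'E'
from plant import *
import cv2,numpy as np
s=sense();print(s['t'],s['tool_pos'],s['eef_rot'],s['width'])
for c in ["scene","top"]:
    im=read_camera(c);cv2.imwrite(f"pics/{c}0.png",cv2.cvtColor(im,cv2.COLOR_RGB2BGR))
    k=get_calibration(c);print(c,k['fx'],k['cx'],k['cy'],np.round(k['pose'],3).tolist())
k=get_calibration("wrist");print({a:np.round(b,3).tolist() for a,b in k.items()})
for l in ["blue_straight_mid","blue_elbow_mid","blue_tee_mid","black_straight_mid","black_tee_mid","green_tray","white_tray","orange_tray"]:
    print(l,[(np.round(d['xy']),round(d['p'],2)) for d in look_for("top",l)][:4])
E
```

```text
pics
0.0 [201.11553026 591.2552379  230.47982782] [-5.12524866e-01 -3.09933952e+00  2.44836028e-03] 85.41188053767749
scene 511.05804845937024 283.90218540550563 207.774010532878 [[0.86, 0.379, -0.342, 855.645], [0.511, -0.63, 0.586, -744.481], [0.006, -0.678, -0.735, 914.914], [0.0, 0.0, 0.0, 1.0]]
top 520.0358610202326 278.25615075246145 205.04654431247133 [[0.004, -0.986, 0.167, 260.908], [-1.0, -0.003, 0.005, -43.143], [-0.005, -0.167, -0.986, 1279.464], [0.0, 0.0, 0.0, 1.0]]
{'fx': 325.192, 'fy': 325.192, 'cx': 282.739, 'cy': 214.681, 'tool_from_camera': [[0.001, -0.953, -0.302, 77.463], [1.0, 0.001, 0.001, -0.415], [-0.0, -0.302, 0.953, -143.158], [0.0, 0.0, 0.0, 1.0]]}
blue_straight_mid [(array([335., 218.]), 0.45)]
blue_elbow_mid [(array([255., 219.]), 0.77)]
blue_tee_mid [(array([331., 155.]), 0.61), (array([266., 147.]), 0.38)]
black_straight_mid [(array([265., 147.]), 0.71), (array([129., 148.]), 0.7)]
black_tee_mid [(array([264., 148.]), 0.94), (array([333., 217.]), 0.46)]
green_tray [(array([201., 153.]), 0.91)]
white_tray [(array([120., 286.]), 0.86), (array([137., 216.]), 0.67)]
orange_tray [(array([387., 214.]), 0.91), (array([454., 210.]), 0.57)]
```

View pics/top0.png

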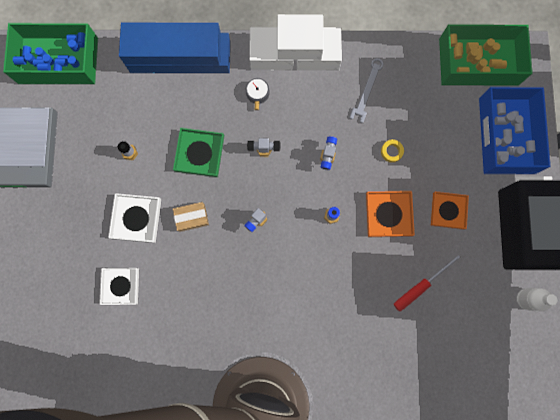

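View pics/scene0.png

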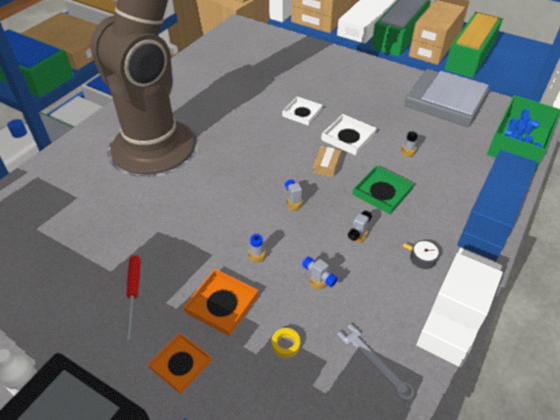

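The top view shows the blue straight (334,214), blue elbow (257,218) with its arm to lower left, and blue tee (329,152). The black tee is at (264,147) and the black straight at (126,149). The pads of the right-sized trays are green (199,153), white (135,218) and orange (389,213).

```bash
cat > h.py <<'E'
from plant import *
import cv2,numpy as np
from scipy.spatial.transform import Rotation as R
def w(cam,uv,z):
    k=get_calibration(cam);P=np.array(k['pose']);d=P[:3,:3]@[(uv[0]-k['cx'])/k['fx'],(uv[1]-k['cy'])/k['fy'],1]
    return (P[:3,3]+d*(z-P[2,3])/d[2])[:2]
def tool():
    s=sense();T=np.eye(4);T[:3,:3]=R.from_rotvec(s['eef_rot']).as_matrix();T[:3,3]=s['tool_pos'];return s,T
def wr(uv,z,T):
    k=get_calibration('wrist');v=np.array([(uv[0]-k['cx'])/k['fx'],(uv[1]-k['cy'])/k['fy']]);r=np.hypot(*v)
    c=np.r_[v/r*np.sin(r),np.cos(r)];M=T@np.array(k['tool_from_camera']);d=M[:3,:3]@c
    return (M[:3,3]+d*(z-M[2,3])/d[2])[:2]
def wpix(p,T):
    k=get_calibration('wrist');c=(np.linalg.inv(T@np.array(k['tool_from_camera']))@np.r_[p,1])[:3]
    a=np.arctan2(np.hypot(*c[:2]),c[2]);return np.array([k['cx'],k['cy']])+k['fx']*a*c[:2]/np.hypot(*c[:2])
def blobs(m,amin=8):
    n,_,st,ce=cv2.connectedComponentsWithStats(m.astype('uint8'));return [(ce[i],st[i,4]) for i in range(1,n) if st[i,4]>=amin]
def blue(im):
    r,g,b=[im[...,i].astype(int) for i in range(3)];return (b>g+50)&(b>r+70)
def rel(p,T):  # world target -> tool shift in mm
    return np.round(T[:3,:3].T@(np.array(p)-T[:3,3]),1)
E
python3 - <<'E'
from h import *
for cam,f,win in [("top","top0",{'green':(199,153),'white':(135,218),'orange':(389,213)}),("scene","scene0",{'green':(383,190),'white':(348,135),'orange':(222,303)})]:
    im=cv2.cvtColor(cv2.imread(f"pics/{f}.png"),cv2.COLOR_BGR2RGB)
    for n,(u,v) in win.items():
        m=np.zeros(im.shape[:2],bool);m[v-22:v+22,u-22:u+22]=im[v-22:v+22,u-22:u+22].max(2)<55
        c,a=max(blobs(m),key=lambda t:t[1]);print(cam,n,c.round(1),a,w(cam,c,6).round(1))
    m=blue(im)
    for c,a in blobs(m):
        if (cam=="top" and 200<c[0]<360 and 120<c[1]<240) or (cam=="scene" and 240<c[0]<350 and 170<c[1]<300): print(cam,'blue',c.round(1),a,w(cam,c,40).round(1),w(cam,c,56).round(1))
print(w("top",(259,213),64),w("top",(265,146),45),w("top",(126,147),56))
E
```

```text
top green [198.7 152.9] 457 [609.6 165.3]
top white [135.3 218.3] 474 [442.2 317.6]
top orange [388.7 214.2] 473 [ 454.4 -309.6]
top blue [331.6 139.7] 62 [ 634.7 -167.6] [ 629.8 -166. ]
top blue [326.  164.3] 69 [ 572.3 -152.9] [ 568.3 -151.5]
top blue [333.6 212.4] 94 [ 453.2 -169.8] [ 450.8 -168.2]
top blue [250.1 226. ] 70 [419.4  31. ] [417.4  30. ]
scene green [382.2 190.8] 321 [613.3 156.2]
scene white [348.5 135.5] 198 [446.5 308.2]
scene orange [221.4 303.1] 570 [ 458.2 -316.7]
scene blue [288.5 182.8] 54 [415.4  29.8] [423.5  15.6]
scene blue [256.  240.3] 142 [ 445.1 -162.7] [ 452.6 -173.4]
scene blue [306.6 261.8] 88 [ 568.9 -156.6] [ 574.2 -167.3]
scene blue [330.4 279.5] 110 [ 633.1 -171.1] [ 637.2 -181.6]
[447.46014123   8.89487963] [616.81897713  -3.37299109] [610.32642381 334.85231806]
```

move_arm(
  deltas=[
    {"dp":[-0.03,-0.022,0]},
    {"dp":[-0.065,-0.047,0]},
    {"dp":[-0.1,-0.072,0]},
    {"dp":[-0.135,-0.097,0]},
    {"dp":[-0.17,-0.122,0]},
  ],
)

```text
invalid input at $.deltas[0]: expected keys dp, spin
```

move_arm(
  deltas=[
    {"dp":[-0.035,-0.025,0]},
    {"dp":[-0.075,-0.053,0]},
    {"dp":[-0.115,-0.081,0]},
    {"dp":[-0.155,-0.109,0]},
    {"dp":[-0.2,-0.14,0]},
  ],
)

```text
invalid input at $.deltas[0]: expected keys dp, spin
```

move_arm(
  deltas=[
    {"dp":[-0.01,-0.04,0]},
    {"dp":[-0.02,-0.08,0]},
    {"dp":[-0.03,-0.12,0]},
    {"dp":[-0.04,-0.16,0]},
    {"dp":[-0.05,-0.2,0]},
  ],
)

```text
invalid input at $.deltas[0]: expected keys dp, spin
```

Run:
```python
from h import *
s,T=tool();print(s['t'],s['tool_pos'],T[:3,:3].round(3).tolist(),s['joint_positions'])
print(rel((451,-169,200),T))
```

```text
0.5 [201.24476788 591.68789372 231.26339911] [[-0.947, 0.322, 0.0], [0.322, 0.947, -0.0], [-0.0, -0.0, -1.0]] [-1.31117459  0.41111452 -0.0127137   1.59626089  0.00563128  1.13428432
 -0.08223832]
[-481.4 -639.8   31.3]
```

move_arm(
  deltas=[
    {"dp":[-0.03,-0.022,0],"spin":0},
    {"dp":[-0.065,-0.047,0],"spin":0},
    {"dp":[-0.1,-0.072,0],"spin":0},
    {"dp":[-0.135,-0.097,0],"spin":0},
    {"dp":[-0.17,-0.122,0],"spin":0},
  ],
)

```text
t: 1.0
tool_pos: [323.8, 420.0, 231.5]
eef_rot: [0.512, 3.099, 0.001]
contact_force: [1.4, 0.8, 0.1]
width: 85.1
gripper_force: 0.0
```

move_arm(
  deltas=[
    {"dp":[-0.035,-0.025,0],"spin":0},
    {"dp":[-0.075,-0.053,0],"spin":0},
    {"dp":[-0.115,-0.081,0],"spin":0},
    {"dp":[-0.155,-0.109,0],"spin":0},
    {"dp":[-0.2,-0.14,0],"spin":0},
  ],
)

```text
t: 1.5
tool_pos: [465.3, 226.7, 231.7]
eef_rot: [0.512, 3.099, 0.001]
contact_force: [1.5, 0.6, 0.1]
width: 85.7
gripper_force: 0.0
```

move_arm(
  deltas=[
    {"dp":[-0.01,-0.04,0],"spin":0},
    {"dp":[-0.02,-0.08,0],"spin":0},
    {"dp":[-0.03,-0.12,0],"spin":0},
    {"dp":[-0.04,-0.16,0],"spin":0},
    {"dp":[-0.05,-0.2,0],"spin":0},
  ],
)

```text
t: 2.0
tool_pos: [447.1, 21.2, 231.6]
eef_rot: [0.513, 3.099, 0.001]
contact_force: [1.4, -0.6, -0.1]
width: 85.3
gripper_force: 0.0
```

Run:
```python
from h import *
s,T=tool();print(s['t'],s['tool_pos'],T[:3,:3].round(3).tolist(),s['joint_positions'])
print(rel((451,-169,200),T))
```

```text
2.0 [447.06165166  21.21133255 231.56806817] [[-0.947, 0.322, 0.001], [0.322, 0.947, 0.0], [-0.001, 0.001, -1.0]] [-0.4635788   0.09680619  0.33446522  2.02227542 -0.0374745   1.02733536
  1.13178156]
[ -65.  -178.8   31.5]
```

move_arm(
  deltas=[
    {"dp":[-0.013,-0.036,0],"spin":0},
    {"dp":[-0.026,-0.072,0],"spin":0},
    {"dp":[-0.039,-0.108,0],"spin":0},
    {"dp":[-0.052,-0.144,0],"spin":0},
    {"dp":[-0.065,-0.179,0],"spin":0},
  ],
)

```text
t: 2.5
tool_pos: [451.2, -169.2, 231.6]
eef_rot: [0.512, 3.099, 0.0]
contact_force: [0.9, 0.4, 0.7]
width: 85.6
gripper_force: 0.0
```

move_arm(
  deltas=[
    {"dp":[0,0,0.01],"spin":0},
    {"dp":[0,0,0.03],"spin":0},
    {"dp":[0,0,0.03],"spin":0},
  ],
)

```text
t: 2.8
tool_pos: [449.9, -166.9, 199.4]
eef_rot: [-0.512, -3.096, -0.0]
contact_force: [-0.0, 0.2, 0.2]
width: 85.3
gripper_force: 0.0
```

Run:
```python
from h import *
s,T=tool();print(s['t'],s['tool_pos'],s['qvel'].round(3) if hasattr(s['qvel'],'round') else s['qvel'])
im=read_camera('wrist');cv2.imwrite('pics/w1.png',cv2.cvtColor(im,cv2.COLOR_RGB2BGR))
for c,a in blobs(blue(im),30): print(c.round(1),a,wr(c,40,T).round(1),wr(c,58,T).round(1))
```

```text
2.8 [ 449.90152203 -166.86378443  199.41041965] [-0.013 -0.027  0.003 -0.036  0.018  0.048 -0.017]
[457.5 109.1] 386 [417.5  30.1] [415.1  19.9]
[278.6 203.7] 663 [ 454.8 -173.1] [ 450.2 -171.3]
[329.  298.4] 354 [ 574.  -155.7] [ 562.3 -154.9]
[ 33.4 362.6] 1244 [ 579.3 -656. ] [ 567.3 -625.4]
[330.  345.2] 216 [ 640.4 -171.8] [ 624.7 -170.1]
[545.5 387.4] 621 [965.  198.7] [930.  178.5]
[119.4 410.4] 429 [ 697.8 -532.6] [ 678.7 -509.4]
```

View pics/w1.png

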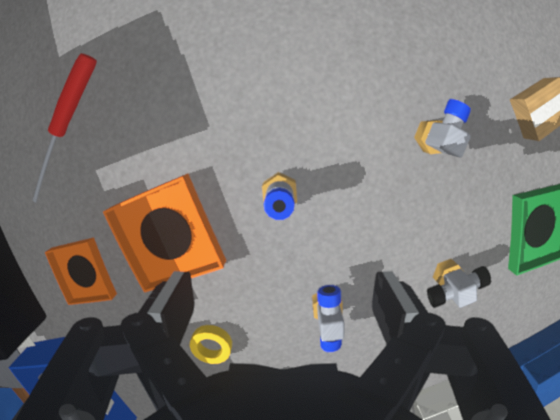

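The wrist view confirms the straight fitting: its blue ring is at (279,204), between the fingers, which puts it at about (451,-170). I'll go down and grip it.

move_arm(
  deltas=[
    {"dp":[-0.002,-0.003,0.035],"spin":0},
    {"dp":[-0.002,-0.003,0.075],"spin":0},
    {"dp":[-0.002,-0.003,0.115],"spin":0},
    {"dp":[-0.002,-0.003,0.15],"spin":0},
    {"dp":[-0.002,-0.003,0.175],"spin":0},
  ],
)

```text
t: 3.35
tool_pos: [452.3, -170.1, 25.0]
eef_rot: [-0.51, -3.099, -0.001]
contact_force: [0.9, 1.0, 0.8]
width: 85.8
gripper_force: 0.0
```

move_arm(
  deltas=[
    {"dp":[0,0,0],"spin":0},
    {"dp":[0,0,0],"spin":0},
    {"dp":[0,0,0],"spin":0},
    {"dp":[0,0,0],"spin":0},
    {"dp":[0,0,0],"spin":0},
  ],
  grip=0.0,
  newtons=40,
)

```text
t: 3.85
tool_pos: [453.5, -171.3, 27.9]
eef_rot: [0.512, 3.096, 0.0]
contact_force: [-0.7, -0.2, 8.7]
width: 27.1
gripper_force: 38.9
```

move_arm(
  deltas=[
    {"dp":[0,0,0],"spin":0},
    {"dp":[0,0,0],"spin":0},
    {"dp":[0,0,0],"spin":0},
  ],
)

```text
t: 4.15
tool_pos: [453.5, -171.3, 27.9]
eef_rot: [0.512, 3.097, 0.001]
contact_force: [-1.0, 0.2, 8.0]
width: 27.2
gripper_force: 38.9
```

move_arm(
  deltas=[
    {"dp":[0,0,-0.02],"spin":0},
    {"dp":[0,0,-0.045],"spin":0},
    {"dp":[0,0,-0.07],"spin":0},
    {"dp":[0,0,-0.095],"spin":0},
    {"dp":[0,0,-0.12],"spin":0},
  ],
)

```text
t: 4.65
tool_pos: [452.0, -171.0, 147.9]
eef_rot: [0.513, 3.099, 0.0]
contact_force: [-0.0, -0.7, -3.0]
width: 27.0
gripper_force: 39.9
```

move_arm(
  deltas=[
    {"dp":[0.002,0.025,0],"spin":0},
    {"dp":[0.004,0.06,0],"spin":0},
    {"dp":[0.006,0.1,0],"spin":0},
    {"dp":[0.008,0.14,0],"spin":0},
    {"dp":[0.01,0.18,0],"spin":0},
  ],
)

```text
t: 5.15
tool_pos: [500.9, 4.2, 147.1]
eef_rot: [0.513, 3.098, 0.001]
contact_force: [0.8, 0.1, -1.6]
width: 27.3
gripper_force: 40.1
```

move_arm(
  deltas=[
    {"dp":[-0.012,0.025,0],"spin":0},
    {"dp":[-0.025,0.05,0],"spin":0},
    {"dp":[-0.037,0.075,0],"spin":0},
    {"dp":[-0.045,0.09,0],"spin":0},
    {"dp":[-0.045,0.09,0],"spin":0},
  ],
)

```text
t: 5.65
tool_pos: [573.4, 75.9, 146.6]
eef_rot: [0.508, 3.099, 0.002]
contact_force: [-0.2, -0.2, -1.9]
width: 26.9
gripper_force: 40.0
```

```bash
cat >> h.py <<'E'
def pad(im,T,guess,z=6,save=None):
    u,v=wpix((*guess,z),T).astype(int);m=np.zeros(im.shape[:2],bool);y0,x0=max(v-45,0),max(u-45,0)
    m[y0:v+45,x0:u+45]=im[y0:v+45,x0:u+45].max(2)<60
    b=blobs(m,200);return [(c.round(1),a,wr(c,z,T).round(1)) for c,a in b],(u,v)
def snap(name):
    s,T=tool();im=read_camera('wrist');cv2.imwrite(f'pics/{name}.png',cv2.cvtColor(im,cv2.COLOR_RGB2BGR));return s,T,im
E
python3 - <<'E'
from h import *
s,T,im=snap('w2');print(s['t'],s['tool_pos'],s['width'])
print(pad(im,T,(610,165)),pad(im,T,(442,317)))
E
```

```text
5.65 [573.4298804   75.86790278 146.59049341] 26.854525179314724
([(array([378.8, 211.1]), np.int32(2372), array([610.7, 158.5]))], (np.int64(384), np.int64(208))) ([(array([472.2,  14.9]), np.int32(1448), array([451. , 310.9]))], (np.int64(473), np.int64(6)))
```

View pics/w2.png

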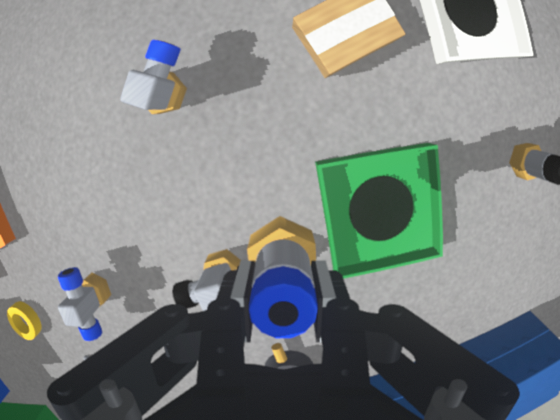

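Wrist view: the fitting hangs upright in the fingers (collar at (282,300), foot at (282,232)), and the green pad is fully visible at about (381,208). I'll sharpen the pad centre.

Run:
```python
from h import *
s,T=tool();im=cv2.cvtColor(cv2.imread('pics/w2.png'),cv2.COLOR_BGR2RGB)
for th in (40,50,60):
    m=np.zeros(im.shape[:2],'uint8');m[165:250,340:425]=im[165:250,340:425].max(2)<th
    m=cv2.morphologyEx(m,cv2.MORPH_OPEN,np.ones((9,9)))
    for c in cv2.findContours(m,0,1)[0]:
        if len(c)>20:
            e=cv2.fitEllipse(c);print(th,e,wr(e[0],6,T).round(1))
# tray outer corners at rim z=22
for uv in [(318,162),(438,144),(441,255),(339,276)]: print(wr(uv,22,T).round(1))
im=cv2.imread('pics/top0.png');g=cv2.inRange(im,(40,100,0),(120,255,60));g[:,:165]=0;g[:,235:]=0;g[:120]=0;g[190:]=0
c=np.vstack(cv2.findContours(g,0,1)[0]);r=cv2.minAreaRect(c);print('top tray',r,[w('top',p,22).round(0) for p in cv2.boxPoints(r)],w('top',r[0],20))
```

```text
60 ((374.68829345703125, 217.05213928222656), (33.002906799316406, 42.830223083496094), 24.185373306274414) [613.9 151.3]
[545. 114.]
[560.9 222.8]
[668.6 206.2]
[653.4 102.3]
top tray ((198.095947265625, 151.72569274902344), (44.18939971923828, 43.30561065673828), 8.972626686096191) [array([562., 226.]), array([673., 213.]), array([655., 102.]), array([545., 117.])] [608.81798063 164.7081601 ]
```

move_arm(
  deltas=[
    {"dp":[-0.002,0.025,0],"spin":0},
    {"dp":[-0.004,0.05,0],"spin":0},
    {"dp":[-0.006,0.075,0],"spin":0},
    {"dp":[-0.006,0.094,0],"spin":0},
    {"dp":[-0.006,0.094,0],"spin":0},
  ],
)

```text
t: 6.2
tool_pos: [608.0, 163.2, 146.3]
eef_rot: [-0.508, -3.1, -0.002]
contact_force: [0.5, 0.1, -2.6]
width: 27.4
gripper_force: 40.0
```

move_arm(
  deltas=[
    {"dp":[0,0,0.025],"spin":0},
    {"dp":[0,0,0.055],"spin":0},
    {"dp":[0,0,0.08],"spin":0},
    {"dp":[0,0,0.1],"spin":0},
    {"dp":[0,0,0.1],"spin":0},
  ],
)

```text
t: 6.7
tool_pos: [605.7, 158.3, 43.7]
eef_rot: [-0.514, -3.095, 0.005]
contact_force: [-0.8, 0.2, -1.5]
width: 27.7
gripper_force: 40.0
```

Run:
```python
from h import *
s,T,im=snap('w3');print(s['t'],s['tool_pos'],s['width'],rel((609.5,163,34),T))
```

```text
6.7 [605.699118   158.34655619  43.73261519] 27.691803731778567 [-2.1  5.7  9.7]
```

View pics/w3.png

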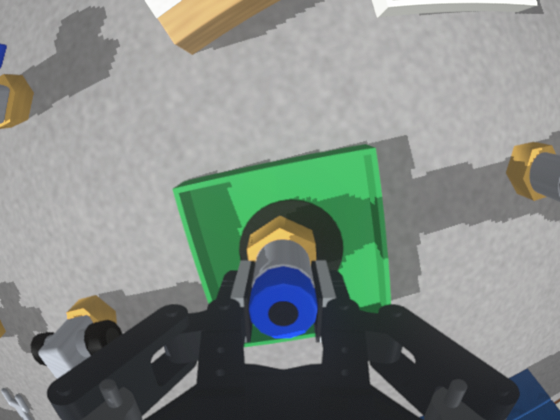

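The foot, at column 282, sits about 6 mm short of the pad's middle (291), which agrees with the measured pose. I'll correct and lower it.

move_arm(
  deltas=[
    {"dp":[-0.001,0.003,0],"spin":0},
    {"dp":[-0.002,0.006,0.002],"spin":0},
    {"dp":[-0.002,0.006,0.005],"spin":0},
    {"dp":[-0.002,0.006,0.008],"spin":0},
    {"dp":[-0.002,0.006,0.008],"spin":0},
  ],
)

```text
t: 7.25
tool_pos: [611.7, 165.4, 38.0]
eef_rot: [-0.512, -3.099, 0.0]
contact_force: [0.4, -0.2, -1.6]
width: 26.9
gripper_force: 40.0
```

move_arm(
  deltas=[
    {"dp":[0,0,0],"spin":0},
    {"dp":[0,0,0],"spin":0},
    {"dp":[0,0,0],"spin":0},
  ],
)

```text
t: 7.55
tool_pos: [612.1, 165.4, 38.4]
eef_rot: [0.513, 3.099, 0.0]
contact_force: [-0.4, 0.3, -1.6]
width: 27.1
gripper_force: 40.0
```

move_arm(
  deltas=[
    {"dp":[0.002,-0.003,0],"spin":0},
    {"dp":[0.002,-0.003,0.002],"spin":0},
    {"dp":[0.002,-0.003,0.004],"spin":0},
    {"dp":[0.002,-0.003,0.005],"spin":0},
    {"dp":[0.002,-0.003,0.005],"spin":0},
  ],
)

```text
t: 8.05
tool_pos: [609.2, 163.1, 34.0]
eef_rot: [-0.513, -3.099, -0.0]
contact_force: [-3.2, -0.7, 6.9]
width: 27.1
gripper_force: 40.8
```

move_arm(
  deltas=[
    {"dp":[0,0,0],"spin":0},
    {"dp":[0,0,0],"spin":0},
    {"dp":[0,0,0],"spin":0},
  ],
)

```text
t: 8.35
tool_pos: [609.2, 163.1, 34.0]
eef_rot: [-0.513, -3.099, -0.0]
contact_force: [-4.0, -1.9, 5.8]
width: 27.0
gripper_force: 40.8
```

Run:
```python
from h import *
s,T,im=snap('w4');print(s['t'],s['tool_pos'],s['contact_force'])
cv2.imwrite('pics/w4c.png',cv2.resize(cv2.cvtColor(im[150:350,160:420],cv2.COLOR_RGB2BGR),None,fx=2,fy=2))
```

```text
8.35 [609.18867874 163.08138728  33.99003624] [-4.01219605 -1.909609    5.77679813]
```

View pics/w4c.png

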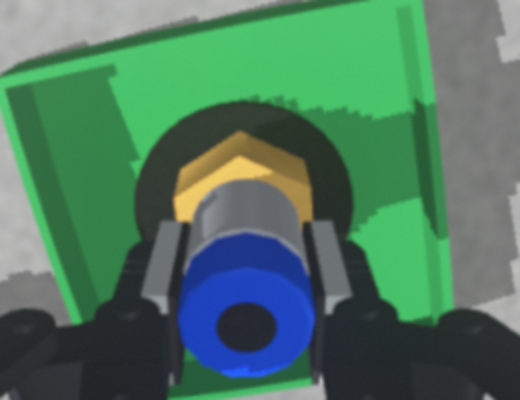

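The foot (columns 174–312 in the crop) is centred on the pad (135–352). I'll release, rise and go to the elbow.

move_arm(
  deltas=[
    {"dp":[0,0,0],"spin":0},
    {"dp":[0,0,0],"spin":0},
    {"dp":[0,0,0],"spin":0},
    {"dp":[0,0,0],"spin":0},
    {"dp":[0,0,0],"spin":0},
  ],
  grip=0.085,
)

```text
t: 8.9
tool_pos: [609.2, 163.2, 33.2]
eef_rot: [-0.513, -3.099, 0.0]
contact_force: [0.1, -0.6, 0.6]
width: 85.1
gripper_force: 0.0
```

move_arm(
  deltas=[
    {"dp":[0,0,-0.02],"spin":0},
    {"dp":[0,0,-0.05],"spin":0},
    {"dp":[0,0,-0.085],"spin":0},
    {"dp":[0,0,-0.12],"spin":0},
    {"dp":[0,0,-0.15],"spin":0},
  ],
)

```text
t: 9.4
tool_pos: [609.4, 163.1, 185.2]
eef_rot: [0.513, 3.099, 0.001]
contact_force: [0.5, 0.1, 0.1]
width: 84.9
gripper_force: 0.0
```

move_arm(
  deltas=[
    {"dp":[0.015,-0.028,0],"spin":0},
    {"dp":[0.035,-0.066,0],"spin":0},
    {"dp":[0.055,-0.104,0],"spin":0},
    {"dp":[0.075,-0.142,0],"spin":0},
    {"dp":[0.095,-0.18,0],"spin":0},
  ],
)

```text
t: 9.9
tool_pos: [459.9, 22.3, 183.3]
eef_rot: [0.512, 3.099, 0.0]
contact_force: [-0.2, 0.1, 0.1]
width: 85.1
gripper_force: 0.0
```

move_arm(
  deltas=[
    {"dp":[0.01,-0.018,0],"spin":0},
    {"dp":[0.01,-0.018,0],"spin":0},
    {"dp":[0.01,-0.018,0],"spin":0},
  ],
)

```text
t: 10.2
tool_pos: [446.5, 9.8, 183.8]
eef_rot: [0.513, 3.098, 0.002]
contact_force: [-0.1, 0.2, -0.5]
width: 84.8
gripper_force: 0.0
```

Run:
```python
from h import *
s,T,im=snap('w5');print(s['t'],s['tool_pos'],s['width'])
for c,a in blobs(blue(im),100): print(c.round(1),a,wr(c,40,T).round(1))
im=read_camera('top');cv2.imwrite('pics/top1.png',im[...,::-1])
```

```text
10.2 [446.54119649   9.82734551 183.76160066] 84.81799075803674
[292.  166.5] 530 [419.5  27.8]
[464.4 298.6] 484 [626.2 174.3]
[187.9 344. ] 165 [ 574.  -150.5]
[ 12.9 385.2] 1423 [ 615.1 -584.9]
[550.4 396.8] 401 [990.2 386.8]
```

View pics/w5.png

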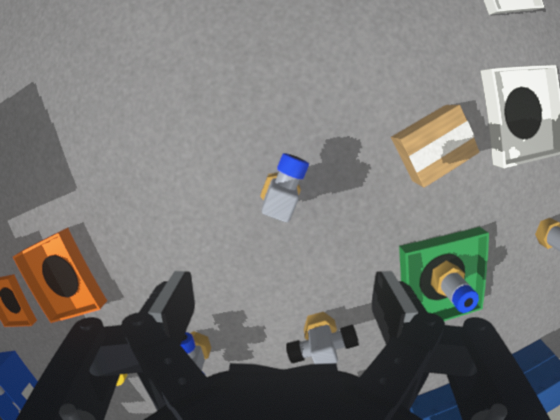

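The straight stands on the green pad. The elbow's top face is at about (281,206), with its collar at (292,166).

Run:
```python
from h import *
s,T=tool();im=cv2.cvtColor(cv2.imread('pics/w5.png'),cv2.COLOR_BGR2RGB).astype(int)
hsv=cv2.cvtColor(im.astype('uint8'),cv2.COLOR_RGB2HSV)
c=im[150:230,250:315]
m=(c.min(2)>135)
b=max(blobs(m),key=lambda t:t[1]);print(b,m.sum(), im[205,281],im[240,281],im[180,240])
p=wr((281,206),64,T);q=wr((292,166.5),42,T);print(p,q,np.hypot(*(q-p)),np.degrees(np.arctan2(*(q-p)[::-1])))
for uv in [(270,191),(301,193),(292,221),(262,214)]:print(wr(uv,64,T).round(1))
print(np.degrees(np.arctan2(T[1,0],T[0,0])))
cv2.imwrite('pics/w5c.png',cv2.resize(im[145:235,240:330].astype('uint8')[...,::-1],None,fx=6,fy=6,interpolation=cv2.INTER_CUBIC))
```

```text
(array([26.83076027, 45.26332654]), np.int32(3433)) 3578 [175 180 189] [149 147 147] [152 153 152]
[444.74023874   9.48936773] [419.39990422  28.24700727] 31.52747365050929 143.4900976709382
[429.5   5. ]
[439.4  28.9]
[460.3  14.1]
[446.3  -8. ]
161.28525603637908
```

View pics/w5c.png

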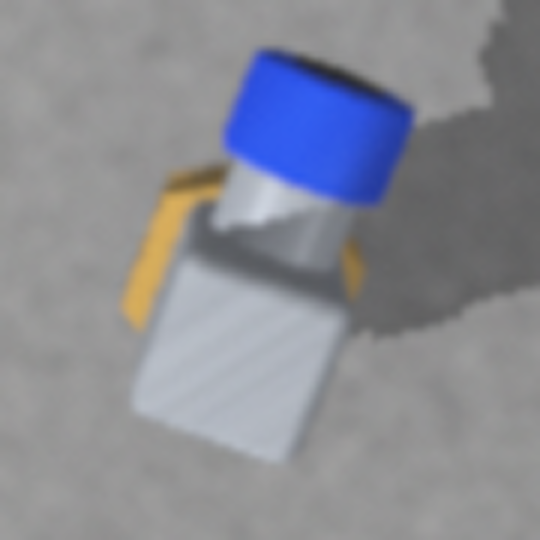

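Run:
```python
from h import *
s,T=tool()
P=[wr((240+a/6,145+b/6),64,T) for a,b in [(188,260),(345,315),(290,462),(133,408)]]
print(np.round(P,1),np.mean(P,0))
f=P[0]+P[1]-P[2]-P[3];print(np.degrees(np.arctan2(f[1],f[0])),[np.hypot(*(P[i]-P[i-1])) for i in range(4)])
c=np.mean(P,0);print(rel((*c,29),T))
```

```text
[[427.7   6.8]
 [442.2  24.9]
 [460.2  10.9]
 [445.5  -7.6]] [443.89051965   8.74004824]
141.48457997648833 [np.float64(22.83326827516227), np.float64(23.13598052990344), np.float64(22.876825388067314), np.float64(23.613508479857966)]
[  2.5  -2.7 154.5]
```

move_arm(
  deltas=[
    {"dp":[0.001,-0.001,0.01],"spin":7},
    {"dp":[0.002,-0.003,0.025],"spin":13},
    {"dp":[0.002,-0.003,0.04],"spin":19},
    {"dp":[0.002,-0.003,0.05],"spin":19},
    {"dp":[0.002,-0.003,0.05],"spin":19},
  ],
)

```text
t: 10.8
tool_pos: [442.8, 7.8, 132.0]
eef_rot: [-1.01, -2.973, 0.003]
contact_force: [1.0, -0.1, 1.1]
width: 84.7
gripper_force: 0.0
```

Run:
```python
from h import *
s,T=tool();print(s['t'],s['tool_pos'],np.degrees(np.arctan2(T[1,0],T[0,0])),rel((444.3,8.8,30),T))
```

```text
10.8 [442.83156944   7.8435878  132.04560144] 142.45524285347773 [ -0.7   1.9 102. ]
```

move_arm(
  deltas=[
    {"dp":[-0.001,0.001,0.025],"spin":0},
    {"dp":[-0.001,0.001,0.055],"spin":0},
    {"dp":[-0.001,0.001,0.085],"spin":0},
    {"dp":[-0.001,0.001,0.102],"spin":0},
    {"dp":[-0.001,0.001,0.102],"spin":0},
  ],
)

```text
t: 11.3
tool_pos: [443.8, 7.6, 29.8]
eef_rot: [-1.012, -2.971, 0.003]
contact_force: [-0.1, -0.0, -0.3]
width: 85.3
gripper_force: 0.0
```

move_arm(
  deltas=[
    {"dp":[0,0,0],"spin":0},
    {"dp":[0,0,0],"spin":0},
    {"dp":[0,0,0],"spin":0},
    {"dp":[0,0,0],"spin":0},
    {"dp":[0,0,0],"spin":0},
  ],
  grip=0.0,
  newtons=40,
)

```text
t: 11.8
tool_pos: [445.2, 7.8, 32.1]
eef_rot: [1.016, 2.971, 0.002]
contact_force: [-1.1, 0.3, 6.8]
width: 25.7
gripper_force: 39.5
```

move_arm(
  deltas=[
    {"dp":[0,0,0],"spin":0},
    {"dp":[0,0,0],"spin":0},
    {"dp":[0,0,0],"spin":0},
  ],
)

```text
t: 12.1
tool_pos: [445.2, 7.8, 32.1]
eef_rot: [1.016, 2.971, 0.002]
contact_force: [-0.8, 0.3, 6.8]
width: 25.5
gripper_force: 39.5
```

move_arm(
  deltas=[
    {"dp":[0,0,-0.02],"spin":0},
    {"dp":[0,0,-0.045],"spin":0},
    {"dp":[0,0,-0.07],"spin":0},
    {"dp":[0,0,-0.095],"spin":0},
    {"dp":[0,0,-0.12],"spin":0},
  ],
)

```text
t: 12.6
tool_pos: [444.2, 7.5, 152.5]
eef_rot: [1.017, 2.972, 0.0]
contact_force: [1.1, 0.7, -1.6]
width: 25.4
gripper_force: 39.6
```

move_arm(
  deltas=[
    {"dp":[0.018,0.025,0],"spin":0},
    {"dp":[0.045,0.062,0],"spin":0},
    {"dp":[0.073,0.1,0],"spin":0},
    {"dp":[0.1,0.137,0],"spin":0},
    {"dp":[0.122,0.167,0],"spin":0},
  ],
)

```text
t: 13.1
tool_pos: [449.9, 217.2, 151.6]
eef_rot: [-1.014, -2.973, -0.002]
contact_force: [0.9, -0.7, -2.2]
width: 25.4
gripper_force: 39.7
```

move_arm(
  deltas=[
    {"dp":[0,0,0],"spin":0},
    {"dp":[0,0,0],"spin":0},
    {"dp":[0,0,0],"spin":0},
  ],
)

```text
t: 13.4
tool_pos: [450.3, 212.9, 151.3]
eef_rot: [-1.019, -2.972, 0.001]
contact_force: [-0.1, -0.1, -1.5]
width: 25.5
gripper_force: 39.8
```

Run:
```python
from h import *
s,T,im=snap('w6');print(s['t'],s['tool_pos'],s['width'])
print(pad(im,T,(443,315)))
```

```text
13.4 [450.30632082 212.87827529 151.28229618] 25.457958204335327
([], (np.int64(368), np.int64(127)))
```

View pics/w6.png

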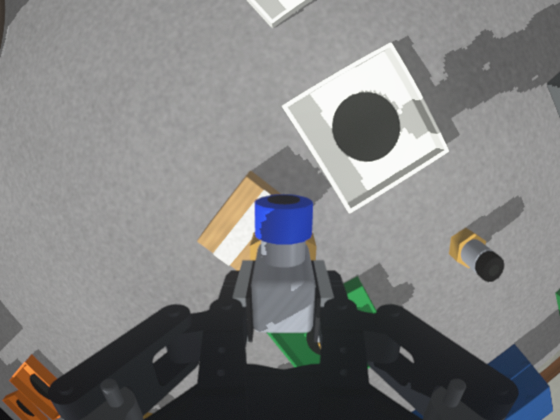

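The white pad is seen in full at (366,126), which gives about (442,314.5). The elbow is held upright.

move_arm(
  deltas=[
    {"dp":[0.015,0.017,0],"spin":0},
    {"dp":[0.035,0.039,0],"spin":0},
    {"dp":[0.055,0.06,0],"spin":0},
    {"dp":[0.068,0.075,0],"spin":0},
    {"dp":[0.068,0.075,0],"spin":0},
  ],
)

```text
t: 13.95
tool_pos: [442.3, 317.4, 151.2]
eef_rot: [-1.013, -2.973, -0.001]
contact_force: [0.3, 0.3, -2.1]
width: 25.4
gripper_force: 39.9
```

move_arm(
  deltas=[
    {"dp":[0,0,0.02],"spin":0},
    {"dp":[0,0,0.05],"spin":0},
    {"dp":[0,0,0.08],"spin":0},
    {"dp":[0,0,0.1],"spin":0},
    {"dp":[0,0,0.105],"spin":0},
  ],
)

```text
t: 14.45
tool_pos: [442.0, 312.6, 44.3]
eef_rot: [-1.019, -2.97, 0.006]
contact_force: [-0.4, -0.4, -1.6]
width: 25.5
gripper_force: 39.8
```

move_arm(
  deltas=[
    {"dp":[0,0,0],"spin":0},
    {"dp":[0,0,0],"spin":0},
    {"dp":[0,0,0],"spin":0},
  ],
)

```text
t: 14.75
tool_pos: [443.5, 315.5, 47.6]
eef_rot: [1.017, 2.971, 0.003]
contact_force: [0.3, -0.6, -1.7]
width: 26.0
gripper_force: 39.8
```

Run:
```python
from h import *
s,T,im=snap('w7');print(s['t'],s['tool_pos'],s['width'],rel((442,314.5,38),T))
cv2.imwrite('pics/w7c.png',cv2.resize(im[120:350,150:420,::-1],None,fx=2,fy=2))
```

```text
14.75 [443.51281281 315.47606001  47.5631569 ] 25.976356420052486 [ 0.6 -1.7  9.6]
```

View pics/w7c.png

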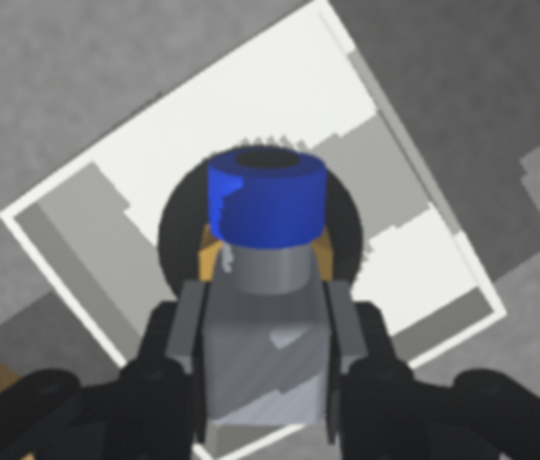

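The pad's centre is at crop column 260 and the foot's at 266, so I'll shift 2 mm and lower.

move_arm(
  deltas=[
    {"dp":[0,-0.002,0.002],"spin":0},
    {"dp":[0,-0.002,0.004],"spin":0},
    {"dp":[0,-0.002,0.007],"spin":0},
    {"dp":[0,-0.002,0.009],"spin":0},
    {"dp":[0,-0.002,0.01],"spin":0},
  ],
)

```text
t: 15.3
tool_pos: [441.4, 313.7, 38.1]
eef_rot: [-1.017, -2.971, -0.001]
contact_force: [-9.2, -6.6, 35.9]
width: 25.4
gripper_force: 44.6
```

move_arm(
  deltas=[
    {"dp":[0,0,0],"spin":0},
    {"dp":[0,0,0],"spin":0},
    {"dp":[0,0,0],"spin":0},
  ],
)

```text
t: 15.6
tool_pos: [441.4, 313.7, 38.1]
eef_rot: [-1.017, -2.972, -0.001]
contact_force: [-7.4, -4.4, 23.7]
width: 25.8
gripper_force: 43.2
```

move_arm(
  deltas=[
    {"dp":[0,0,-0.001],"spin":0},
    {"dp":[0,0,-0.001],"spin":0},
  ],
)

```text
t: 15.8
tool_pos: [441.4, 313.6, 38.2]
eef_rot: [-1.017, -2.972, -0.001]
contact_force: [-4.0, -2.2, 12.9]
width: 25.3
gripper_force: 41.7
```

move_arm(
  deltas=[
    {"dp":[0,0,0],"spin":0},
    {"dp":[0,0,0],"spin":0},
    {"dp":[0,0,0],"spin":0},
    {"dp":[0,0,0],"spin":0},
    {"dp":[0,0,0],"spin":0},
  ],
  grip=0.085,
)

```text
t: 16.3
tool_pos: [441.4, 313.6, 37.1]
eef_rot: [-1.017, -2.972, 0.0]
contact_force: [0.6, -0.3, 0.4]
width: 84.9
gripper_force: 0.0
```

move_arm(
  deltas=[
    {"dp":[0,0,-0.02],"spin":0},
    {"dp":[0,0,-0.05],"spin":0},
    {"dp":[0,0,-0.085],"spin":0},
    {"dp":[0,0,-0.12],"spin":0},
    {"dp":[0,0,-0.15],"spin":0},
  ],
)

```text
t: 16.8
tool_pos: [441.6, 313.6, 189.1]
eef_rot: [1.017, 2.972, 0.001]
contact_force: [0.8, -0.2, 0.2]
width: 84.8
gripper_force: 0.0
```

Run:
```python
from h import *
s,T,im=snap('w8');print(s['t'],s['tool_pos'],s['width'])
cv2.imwrite('pics/w8c.png',cv2.resize(im[80:330,150:420,::-1],None,fx=2,fy=2))
print(rel((604,-161,180),T))
```

```text
16.8 [441.60001077 313.61240811 189.08456206] 84.82517539841888
[-419.2 -275.5    8.9]
```

View pics/w8c.png

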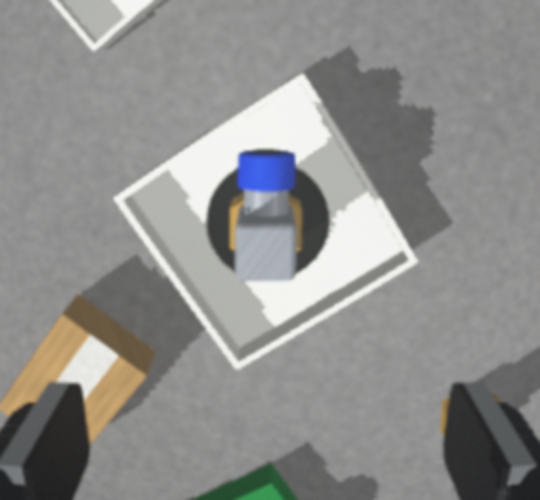

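The elbow stands centred on the white pad (foot 229–302 against pad 207–328 in the crop). On to the tee.

move_arm(
  deltas=[
    {"dp":[-0.025,-0.016,0],"spin":0},
    {"dp":[-0.06,-0.039,0],"spin":0},
    {"dp":[-0.098,-0.064,0],"spin":0},
    {"dp":[-0.136,-0.089,0],"spin":0},
    {"dp":[-0.174,-0.114,0],"spin":0},
  ],
)

```text
t: 17.35
tool_pos: [509.4, 115.3, 187.2]
eef_rot: [1.016, 2.972, 0.001]
contact_force: [1.0, 0.0, 0.0]
width: 85.1
gripper_force: 0.0
```

move_arm(
  deltas=[
    {"dp":[-0.038,-0.025,0],"spin":0},
    {"dp":[-0.076,-0.05,0],"spin":0},
    {"dp":[-0.114,-0.075,0],"spin":0},
    {"dp":[-0.152,-0.1,0],"spin":0},
    {"dp":[-0.19,-0.125,0],"spin":0},
  ],
)

```text
t: 17.85
tool_pos: [583.0, -100.0, 187.1]
eef_rot: [1.017, 2.973, 0.0]
contact_force: [1.6, 0.5, 0.4]
width: 85.3
gripper_force: 0.0
```

move_arm(
  deltas=[
    {"dp":[-0.027,-0.018,0],"spin":-8},
    {"dp":[-0.055,-0.036,0],"spin":-16},
    {"dp":[-0.055,-0.036,0],"spin":-24},
    {"dp":[-0.055,-0.036,0],"spin":-24},
    {"dp":[-0.055,-0.036,0],"spin":-24},
  ],
)

```text
t: 18.35
tool_pos: [603.9, -159.8, 186.9]
eef_rot: [-0.382, -3.118, -0.001]
contact_force: [-1.3, 0.0, 0.7]
width: 84.9
gripper_force: 0.0
```

Run:
```python
from h import *
s,T,im=snap('w9');print(s['t'],s['tool_pos'],s['width'],np.degrees(np.arctan2(T[1,0],T[0,0])))
for c,a in blobs(blue(im),100): print(c.round(1),a,wr(c,40,T).round(1))
print(pad(im,T,(455,-311)))
cv2.imwrite('pics/w9c.png',cv2.resize(im[130:300,120:420,::-1],None,fx=2.5,fy=2.5))
```

```text
18.35 [ 603.88848061 -159.83026848  186.86777303] 84.86146758873934 166.0108144689025
[278.5 164.7] 518 [ 571.  -155.7]
[279.9 233.7] 437 [ 635.5 -170.6]
[ 22.7 320.5] 4221 [ 683.8 -573.5]
[529.7 344.8] 2548 [910.2 151.8]
([(array([106.2,  97.1]), np.int32(1476), array([ 453.1, -318.7]))], (np.int64(112), np.int64(96)))
```

View pics/w9c.png

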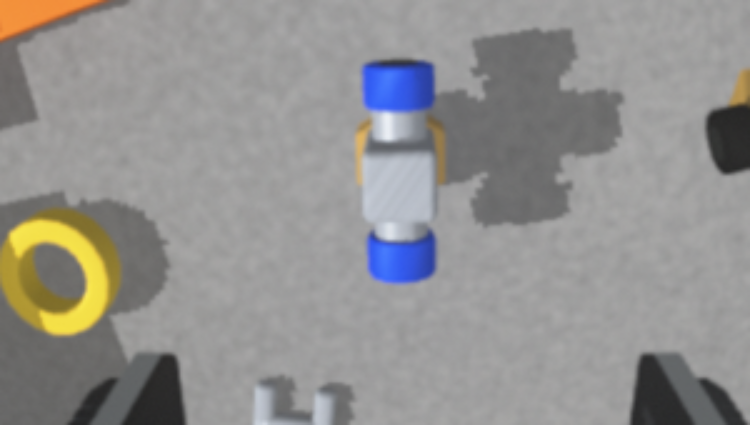

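The tee lies aligned with the tool at about (280,204), rel ≈ (+2.5,-2.5) mm. The black tee is off to the right, clear of the fingers. Going down and gripping.

move_arm(
  deltas=[
    {"dp":[0.002,-0.002,0.03],"spin":0},
    {"dp":[0.002,-0.002,0.07],"spin":0},
    {"dp":[0.002,-0.002,0.11],"spin":0},
    {"dp":[0.002,-0.002,0.14],"spin":0},
    {"dp":[0.002,-0.002,0.156],"spin":0},
  ],
)

```text
t: 18.9
tool_pos: [600.3, -160.1, 28.6]
eef_rot: [-0.377, -3.115, -0.001]
contact_force: [0.1, 1.5, 0.1]
width: 85.1
gripper_force: 0.0
```

move_arm(
  deltas=[
    {"dp":[0.002,0,0],"spin":0},
    {"dp":[0.002,0,0],"spin":0},
  ],
)

```text
t: 19.1
tool_pos: [600.2, -161.2, 32.2]
eef_rot: [0.377, 3.118, -0.0]
contact_force: [0.6, -0.5, -0.3]
width: 84.5
gripper_force: 0.0
```

move_arm(
  deltas=[
    {"dp":[0,0,0],"spin":0},
    {"dp":[0,0,0],"spin":0},
    {"dp":[0,0,0],"spin":0},
    {"dp":[0,0,0],"spin":0},
    {"dp":[0,0,0],"spin":0},
  ],
  grip=0.0,
  newtons=40,
)

```text
t: 19.6
tool_pos: [600.2, -161.6, 32.0]
eef_rot: [0.377, 3.118, 0.0]
contact_force: [-0.6, 0.2, 5.7]
width: 25.6
gripper_force: 40.1
```

move_arm(
  deltas=[
    {"dp":[0,0,0],"spin":0},
    {"dp":[0,0,0],"spin":0},
  ],
)

```text
t: 19.8
tool_pos: [600.2, -161.6, 32.0]
eef_rot: [0.377, 3.118, 0.0]
contact_force: [-0.3, -0.4, 6.6]
width: 26.0
gripper_force: 40.2
```

move_arm(
  deltas=[
    {"dp":[0,0,-0.02],"spin":0},
    {"dp":[0,0,-0.045],"spin":0},
    {"dp":[0,0,-0.07],"spin":0},
    {"dp":[0,0,-0.095],"spin":0},
    {"dp":[0,0,-0.12],"spin":0},
  ],
)

```text
t: 20.3
tool_pos: [599.2, -161.3, 151.7]
eef_rot: [-0.377, -3.118, -0.0]
contact_force: [0.2, -1.3, -2.3]
width: 25.6
gripper_force: 39.7
```

move_arm(
  deltas=[
    {"dp":[0.02,-0.02,0],"spin":0},
    {"dp":[0.045,-0.045,0],"spin":0},
    {"dp":[0.065,-0.07,0],"spin":0},
    {"dp":[0.065,-0.07,0],"spin":0},
    {"dp":[0.065,-0.07,0],"spin":0},
  ],
)

```text
t: 20.8
tool_pos: [519.4, -214.3, 151.2]
eef_rot: [-0.38, -3.118, -0.001]
contact_force: [0.1, 0.2, -2.4]
width: 25.1
gripper_force: 39.8
```

Run:
```python
from h import *
s,T,im=snap('w10');print(s['t'],s['tool_pos'],s['width'])
u,v=wpix((454,-312,6),T).astype(int);print(u,v)
r,g,b=[im[...,i].astype(int) for i in range(3)]
m=np.zeros(im.shape[:2],'uint8');y0,x0=max(v-60,0),max(u-60,0)
sub=(im.max(2)<80)&(abs(r-b)<25);m[y0:v+60,x0:u+60]=sub[y0:v+60,x0:u+60]
for c in cv2.findContours(m,0,1)[0]:
    if cv2.contourArea(c)>500: e=cv2.fitEllipse(cv2.convexHull(c));print(e,wr(e[0],6,T).round(1))
cv2.imwrite('pics/w10c.png',im[...,::-1])
```

```text
20.8 [ 519.41027278 -214.2667359   151.24655143] 25.132305878713815
164 159
((161.71395874023438, 160.78860473632812), (54.41338348388672, 65.14134979248047), 172.16329956054688) [ 454.6 -314.8]
```

View pics/w10c.png

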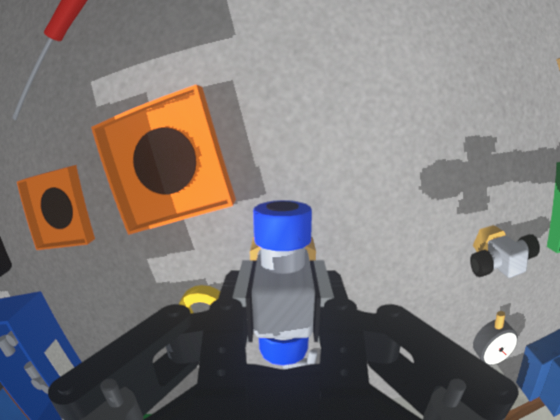

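The larger orange pad is at (165,160), which gives (454.5,-312.5). The tee is held upright.

move_arm(
  deltas=[
    {"dp":[0.01,-0.025,0],"spin":0},
    {"dp":[0.02,-0.055,0],"spin":0},
    {"dp":[0.03,-0.085,0],"spin":0},
    {"dp":[0.039,-0.111,0],"spin":0},
    {"dp":[0.039,-0.111,0],"spin":0},
  ],
)

```text
t: 21.35
tool_pos: [453.9, -315.7, 151.3]
eef_rot: [-0.383, -3.117, 0.003]
contact_force: [-0.9, 0.5, -2.3]
width: 25.4
gripper_force: 40.0
```

move_arm(
  deltas=[
    {"dp":[0,0,0.02],"spin":0},
    {"dp":[0,0,0.05],"spin":0},
    {"dp":[0,0,0.08],"spin":0},
    {"dp":[0,0,0.1],"spin":0},
    {"dp":[0,0,0.105],"spin":0},
  ],
)

```text
t: 21.85
tool_pos: [455.6, -310.2, 43.6]
eef_rot: [-0.373, -3.116, -0.003]
contact_force: [-1.1, 1.1, -2.2]
width: 25.3
gripper_force: 39.9
```

move_arm(
  deltas=[
    {"dp":[0,0,0],"spin":0},
    {"dp":[0,0,0],"spin":0},
    {"dp":[0,0,0],"spin":0},
  ],
)

```text
t: 22.15
tool_pos: [456.7, -312.7, 47.5]
eef_rot: [0.376, 3.117, -0.001]
contact_force: [-0.1, -0.2, -2.7]
width: 25.3
gripper_force: 39.9
```

Run:
```python
from h import *
s,T,im=snap('w11');print(s['t'],s['tool_pos'],s['width'],rel((454.5,-312.5,38),T))
cv2.imwrite('pics/w11c.png',cv2.resize(im[120:350,150:420,::-1],None,fx=2,fy=2))
```

```text
22.15 [ 456.65037846 -312.70971718   47.45568575] 25.30813267483313 [ 2.2 -0.3  9.5]
```

View pics/w11c.png

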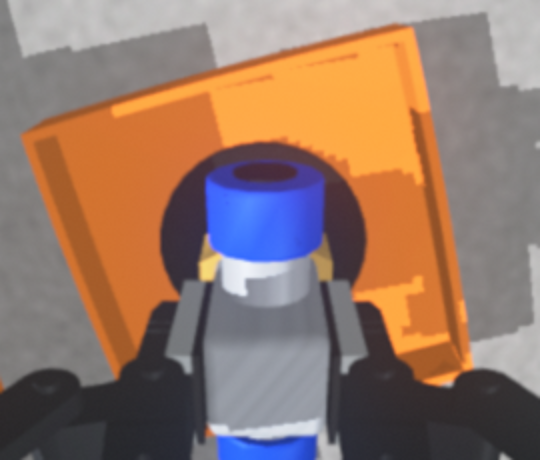

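The pad (160–367) and the foot (199–333) share the same centre column. I'll lower with a 2 mm trim.

move_arm(
  deltas=[
    {"dp":[0.002,0,0.002],"spin":0},
    {"dp":[0.002,0,0.004],"spin":0},
    {"dp":[0.002,0,0.007],"spin":0},
    {"dp":[0.002,0,0.009],"spin":0},
    {"dp":[0.002,0,0.009],"spin":0},
  ],
)

```text
t: 22.7
tool_pos: [453.7, -312.0, 38.0]
eef_rot: [0.377, 3.119, 0.001]
contact_force: [-2.9, 1.7, 8.8]
width: 25.4
gripper_force: 41.4
```

move_arm(
  deltas=[
    {"dp":[0,0,0],"spin":0},
    {"dp":[0,0,0],"spin":0},
    {"dp":[0,0,0],"spin":0},
  ],
)

```text
t: 23.0
tool_pos: [453.7, -312.0, 38.0]
eef_rot: [0.377, 3.119, 0.001]
contact_force: [-3.9, 1.0, 9.2]
width: 25.5
gripper_force: 41.4
```

move_arm(
  deltas=[
    {"dp":[0,0,0],"spin":0},
    {"dp":[0,0,0],"spin":0},
    {"dp":[0,0,0],"spin":0},
    {"dp":[0,0,0],"spin":0},
    {"dp":[0,0,0],"spin":0},
  ],
  grip=0.085,
)

```text
t: 23.5
tool_pos: [453.7, -312.0, 37.2]
eef_rot: [-0.377, -3.119, -0.0]
contact_force: [0.9, -0.2, -0.8]
width: 85.4
gripper_force: 0.0
```

move_arm(
  deltas=[
    {"dp":[0,0,-0.02],"spin":0},
    {"dp":[0,0,-0.05],"spin":0},
    {"dp":[0,0,-0.085],"spin":0},
    {"dp":[0,0,-0.12],"spin":0},
    {"dp":[0,0,-0.15],"spin":0},
  ],
)

```text
t: 24.0
tool_pos: [453.7, -312.1, 189.1]
eef_rot: [0.377, 3.118, -0.001]
contact_force: [0.4, -0.5, -0.8]
width: 84.8
gripper_force: 0.0
```

move_arm(
  deltas=[
    {"dp":[0,0.03,0],"spin":0},
    {"dp":[0,0.06,0],"spin":0},
    {"dp":[0,0.06,0],"spin":0},
    {"dp":[0,0.06,0],"spin":0},
  ],
)

```text
t: 24.4
tool_pos: [468.2, -253.2, 187.3]
eef_rot: [0.374, 3.119, 0.0]
contact_force: [-0.2, -0.3, 0.1]
width: 85.1
gripper_force: 0.0
```

Run:
```python
from h import *
s,T,im=snap('w12');print(s['t'],s['tool_pos'],s['width'],s['contact_force'])
print(np.abs(s['qvel']).max())
cv2.imwrite('pics/end.png',np.vstack([im[60:340,:,::-1],read_camera('scene')[80:340,:,::-1]]))
```

```text
24.4 [ 468.19278465 -253.17570946  187.34749598] 85.12497652985657 [-0.18597518 -0.27528465  0.07254244]
0.025332317946578232
```

View pics/end.png

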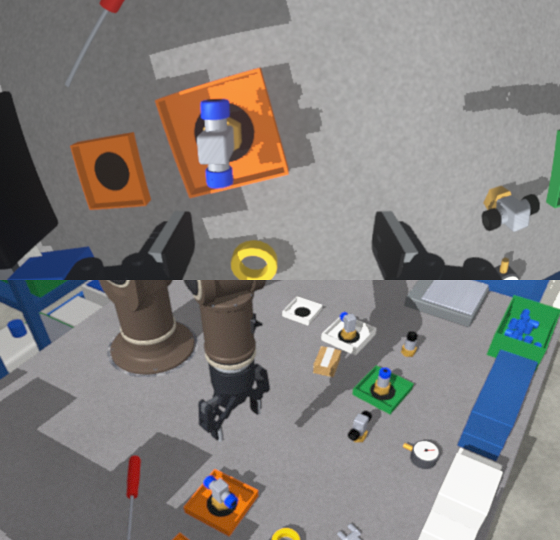

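All three stand upright on their pads, the black-collared fittings are where they were, and the gripper is clear.

```bash
python3 -c "
from plant import *
print(job_done())"
```

```text
the job is handed in; nothing more can be done
None
```

I placed the blue straight in the green tray, the blue elbow in the larger white tray and the blue tee in the larger orange tray, in that order; the last camera views show all three upright on their pads and the black-collared fittings still standing. I handed the job in at about 24 s but got no verdict back.

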